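# Zero the light meter and stand a reflector lamp on its sloping head

### The job

Zero the bench light meter: turn its dial knob until the pointer stands at the zero mark (the one long line on the scale) and let go of it. Then take the larger of the two reflector lamps from the mat by its neck and set it gently, without letting it drop, face down on the meter's raised, sloping head, so that it stands flat and centred there, behind the small ledge and not on top of it. Leave the smaller lamp, the glue bottle and the spool where they are.

Things in the scene. Friction and masses are not known exactly. Their poses are not given: they have to be found in the camera images.
- meter: bench light meter: fixed grey box 150 (x) x 250 (y) x 50 mm high; dial knob on the +y half of its top, sloping lamp head on a post on its -y half. Origin: centre of its underside, on the table. On the white scale plate round the dial short black lines stand every 15 degrees from -30 to 90; the zero line, along the meter's own +x from the dial's axis, is longer and thicker.
- dial (a joint): angle of the dial's pointer from the zero mark, rad, positive anticlockwise seen from above; 0 = pointer on the zero mark, pointing along the meter's +x. Turns from -0.5 to 1.6, stays where it is left, starts well on the positive side. The pointer is the white line on the grip bar's top, from the axis to one end, with a white tip there.
- dial_grip (a point): point on the dial's upright axis, 85.5 mm above the table, 2 mm below the top of the grip bar. The dial is a black disc, 60 mm in diameter and 11 mm high, with an upright bar across it: 50 mm long (along the pointer), 14 mm thick, 25 mm high above the disc. x: along the bar to the pointer end, turning with the dial; z up.
- head: black disc, 60 mm in diameter, 10 mm thick, on a 22 mm post, sloping 0.35 rad. Origin: centre of its top face, 115 mm above the table. z: square to the face, upwards; -x: downhill, to the meter's -x side. A curved steel ledge stands below its downhill edge, inner face 47 mm from the disc's axis, 10 mm higher than the disc, spanning 40 degrees either side of downhill. The lamp overhangs the disc.
- lamp_large: larger reflector lamp, loose, about 0.17 kg, standing on its flat round face, cap up. 112 mm tall; face 80 mm in diameter, straight rim to 16 mm height, then a finned cone up to the neck, a straight white cylinder 33 mm in diameter from 52 to 86 mm height; above it a steel screw cap 26 mm in diameter. Origin: centre of the face (underside); z from face to cap.
- lamp_small: the smaller reflector lamp, not to be used: 86 mm tall, face 56 mm in diameter, neck 28 mm. Origin: centre of its face; z towards the cap.
- glue: glue bottle standing on the table, 42 mm in diameter, 110 mm tall. Origin: centre of its underside.
- spool: spool of solder lying flat on the table, 60 mm in diameter, 45 mm tall. Origin: centre of its underside.
- mat: flat black bench mat, fixed, 190 (x) x 260 (y) x 4 mm, on which the two lamps stand side by side. Origin: centre of its underside.
Not all that is in view belongs to the job. What is shaped like the lamp_large but brown is not meant.

How it is judged:
By the outcome, as a careful person would: the job done as asked, in the order asked, and still so for the second after the job is handed in, with the robot touching nothing.
It also fails if it takes over 58 s, if anything falls off the work surface, if the arm or the gripper's body presses on something with over 40 N, if the wrist force passes 120 N, or if a joint passes its speed limit or range.

### The arm

A 7-joint arm with a two-finger parallel gripper is mounted at the origin on the work surface. World frame = base frame: x ahead of the robot, y to its left, z up, the work surface at z = 0. Lengths are in m, angles in rad, forces in N, time in s.
With the tool pointing down it reaches from about 0.4 to 0.925 m from the base axis. Payload 4.1 kg.
Tool frame: the origin (TCP) lies on the centre line of the jaws, within the pads' length; the fingertips stand 11 mm ahead of it and the grasp point (between the pads) lies 8 mm behind it; x points along the fingers, y is the direction in which the jaws open and shut, and the axes are right-handed (so a half turn about x gives the same grasp; the last joint's range is limited). The gripper opens to 85 mm and grips with 20 to 120 N. Pads are 22 mm wide; open, the fingers measure 114 mm over their backs; the gripper's body (76 mm by 85 mm) begins 54 mm behind the grasp point. The pads swing forward as they close: fully open they stand 13 mm farther back than shut.
Start: joints at [-0.099, 0.398, 0.045, 1.537, -0.019, 1.207, -0.051], TCP at [0.65, 0, 0.242] pointing down, gripper open.
Joint ranges: [-2.82, 2.82], [-0.49, 2.23], [-1.37, 1.46], [0, 2.46], [-1.36, 4.5], [0.23, 2], [-2.94, 2.94]. Speed limits (rad/s): [2.57, 2.57, 3.14, 3.14, 3.14, 3.14, 3.14].

### API

Orientations are given as a unit quaternion [x, y, z, w].
In Python, from rig import arm gives the robot as it stands.
- The arm moves only by the shell command python3 -m jog 'ROWS' [OPENING]. ROWS is JSON, a list of rows, each a list of 2 entries, a list of its own where there are three numbers: the shift along the tool's x, y, z in mm, then the turn, a rotation vector about the tool's x, y, z in degrees. A call has 1 to 10 rows; each row is the pose to reach, as a shift and turn from the pose commanded when the call began, along the tool's axes at that moment; what a row does not reach only later rows make up. A row lasts 1/10 s, in which the tool goes at most 50 mm and 8.59 degrees, less where a joint would pass 70% of its speed; a pose out of reach is approached as far as the arm can. A call with a gripper value outside its range is refused whole. OPENING is the opening, from 0 (shut) to 1 (fully open), set as the call begins (- or left out, the last holds). The fingers move at their own pace and stop on an object; the grip force is fixed at half the most. Time passes only in rows, so rows that repeat a pose let the fingers close. It gives the time, the measured TCP pose, the force and the opening at its end, in the units of the state.
- arm.state(): the state, without advancing time (a new reading comes with each control period).
- arm.capture(name): name is "scene" or "side" or "wrist"; returns (picture, depth): 400x640x3 uint8, red, green, blue; 400x640 float32, m along the optical axis (not along the pixel's ray), 0 where there is no reading.
- arm.camera_params(name): a dict with "fx", "fy", "cx", "cy" (pixels), "xyz" and "rotation" of the camera in the world; the wrist camera has in their place "hand_eye" (4x4, takes a point from camera to tool coordinates, whose origin is the TCP and whose axes are the tool frame's). Camera axes: x right, y up, looking along -z (the intrinsics and any distortion apply to the point x, -y, -z); pixel columns grow to the right and rows downward; lengths in m; the calibration is good to about 2 mm. The wrist camera is an equidistant fisheye: a pixel r from the principal point sees the ray r / f radians off the axis. A picture is of the moment at which its call begins: read the wrist's pose just before it. camera_params takes no time and is no camera call.
- arm.close_job(): hands the job in, once; it reports no verdict.
Trained networks look in the newest picture that a camera, given by its name, has taken for a name from the list of things; names that differ only in an ending like _2 or _b are one class to them, and where a whole thing is asked for, a point or a joint stands for the part that bears it (a point fixed in the world has none). Each returns a list of dicts, best first, with "conf" (0 to 1); they miss things now and then, are a little off and sometimes report something else, mostly with a low value. They report only what shows in the picture. A call takes as long as a camera call. They do not tell look-alikes from the thing itself.
- arm.silhouettes(camera, target): "region" (400x640 bool, what is visible of it) and "box" ([left, top, width, height] in pixels, round what is visible of it).
The state is a dict: "time": time; "joint_pos": joint angles; "dq": joint speeds; "effort": joint torques, N m; "tool_pos": TCP position; "orientation": TCP orientation; "wrist_force": force on the tool from outside, world axes, zero at the start; "ft_torque": the same for the moment, N m; "grip_width": opening from 0.0 (shut) to 1.0 (fully open).
Only numpy, scipy, OpenCV 4.12 (cv2) and the standard library are available. Lean on these libraries where they do the work, as an engineer would, in place of code of your own. Each camera call takes 0.05 s, during which the arm holds its last target. There are 200 camera calls.

## Working session

There is one attempt and no reset: what is moved stays moved. The work goes in short steps, Python scripts to look and compute and a shell command to move; the robot and the scene stay as the last step left them, time stands still between calls to the robot, and variables do not carry over. Pictures are saved under pics/ and viewed, about 8 in all and at most 12, crops included, and the job is handed in when it is done.

```bash
ls; mkdir -p pics; cat > h.py <<'E'
import numpy as np, cv2
from rig import arm
from scipy.spatial.transform import Rotation as R
def cap(c):
    st=arm.state(); im,d=arm.capture(c); return st,im,d
def pts(c,d,mask=None):
    p=arm.camera_params(c); v,u=np.nonzero((d>0) if mask is None else (mask&(d>0))); z=d[v,u]
    P=np.c_[(u-p["cx"])/p["fx"]*z,-(v-p["cy"])/p["fy"]*z,-z]
    M=np.array(p["rotation"]); M=M if M.shape==(3,3) else R.from_quat(M).as_matrix()
    return P@M.T+np.array(p["xyz"]),u,v
def save(im,n): cv2.imwrite("pics/"+n+".png",im[...,::-1])
E
python3 - <<'E'
from h import *
print(arm.state())
for c in ("scene","side","wrist"):
    st,im,d=cap(c); save(im,c+"0"); print(c,arm.camera_params(c))
    if c=="wrist": continue
    for t in ("meter","dial","head","lamp_large","lamp_small","glue","spool","mat"):
        for s in arm.silhouettes(c,t)[:3]:
            P,u,v=pts(c,d,s["region"])
            print(c,t,round(s["conf"],2),s["box"],np.round(np.median(P,0),3) if len(P) else 0,np.round(np.percentile(P,[2,98],axis=0),3).tolist() if len(P) else 0)
E
```

```text
pics
{'time': 0.0, 'joint_pos': array([-0.09897178,  0.39921226,  0.04501388,  1.53787055, -0.01868397,
        1.20690315, -0.05067144]), 'dq': array([-1.43982242e-04,  1.61810782e-03,  2.98021573e-04, -3.58640712e-04,
        2.34375031e-03, -1.37646836e-05, -3.28472813e-04]), 'effort': array([-9.65094187e-04, -4.75129580e+01,  1.36406265e+00, -2.54227209e+01,
        1.14684159e-02,  9.53188282e-03,  3.56541250e-05]), 'tool_pos': array([6.49389724e-01, 1.20695479e-05, 2.41254153e-01]), 'orientation': array([-0.49943773, -0.50048964,  0.50049341, -0.49957824]), 'wrist_force': array([ 0.01749167,  0.24661848, -0.07636996]), 'ft_torque': array([-0.03395911, -0.00987372,  0.04545945]), 'grip_width': 1.0041703621432774}
scene {'fx': 480.6128124058467, 'fy': 480.6128124058467, 'cx': 313.3175803288677, 'cy': 201.3366269061454, 'xyz': array([0.96565849, 0.31134206, 0.80712111]), 'rotation': array([0.15164112, 0.28442946, 0.84206429, 0.43247263])}
scene meter 0.79 [324.3, 210.2, 152.0, 119.9] [0.525 0.194 0.05 ] [[0.422, 0.071, 0.012], [0.601, 0.313, 0.118]]
scene dial 0.61 [420.9, 249.4, 
[... 2575 characters left out ...]
 0.111]]
side spool 0.72 [395.6, 195.7, 28.6, 34.5] [ 0.717 -0.062  0.043] [[0.697, -0.08, 0.001], [0.753, -0.025, 0.048]]
side mat 0.79 [273.3, 233.7, 155.5, 128.1] [ 0.494 -0.212  0.005] [[0.404, -0.325, 0.002], [0.608, -0.076, 0.007]]
wrist {'fx': 309.70691628693146, 'fy': 309.70691628693146, 'cx': 319.663102830663, 'cy': 202.60901036905722, 'hand_eye': array([[ 7.93878510e-04,  2.60895070e-01, -9.65366838e-01,
        -1.33333037e-01],
       [ 9.99999679e-01, -1.06549734e-04,  7.93563570e-04,
        -4.71226234e-04],
       [ 1.04177243e-04, -9.65367159e-01, -2.60895071e-01,
        -6.67106265e-02],
       [ 0.00000000e+00,  0.00000000e+00,  0.00000000e+00,
         1.00000000e+00]])}
```

```bash
python3 - <<'E'
from h import *
s=cv2.imread("pics/scene0.png"); w=cv2.imread("pics/side0.png")
a=cv2.resize(s[80:340,120:490],(800,562),interpolation=cv2.INTER_CUBIC); cv2.imwrite("pics/a.png",a)
b=cv2.resize(w[130:370,200:500],(700,560),interpolation=cv2.INTER_CUBIC); cv2.imwrite("pics/b.png",b)
E
```

```text
(no output)
```

View pics/a.png

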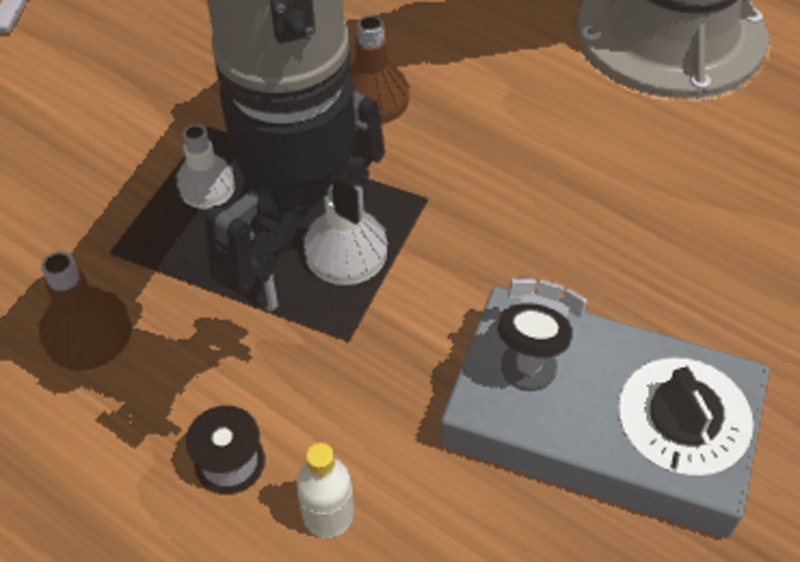

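View pics/b.png

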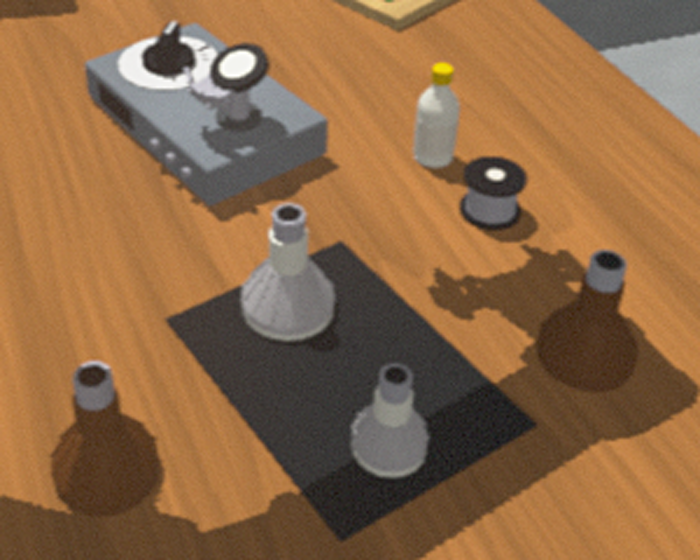

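The meant lamp is the grey one on the mat, at side ≈(322,248). The brown ones at side (246,320) and (454,266) are decoys, and the one at side (368,311) is the small lamp. The dial pointer's white line points between the zero mark and +y. Next I'll measure geometry.

```bash
cat > m.py <<'E'
from h import *
from scipy.optimize import least_squares
def circ(P,r):
    f=lambda c:np.hypot(P[:,0]-c[0],P[:,1]-c[1])-r
    return least_squares(f,P[:,:2].mean(0),loss="soft_l1",f_scale=.002)
E
python3 - <<'E'
from m import *
for c in ("scene","side"):
    st,im,d=cap(c)
    P,u,v=pts(c,d); rgb=im[v,u].astype(int)
    m=(abs(P[:,2]-.05)<.004)&(P[:,0]>.38)&(P[:,0]<.65)&(P[:,1]>.03)&(P[:,1]<.34)
    r=cv2.minAreaRect((P[m][:,:2]*1000).astype(np.float32)); print(c,"meter",r, np.median(P[m][:,2]))
    # head
    q=(np.hypot(P[:,0]-.514,P[:,1]-.115)<.06)&(P[:,2]>.095)&(P[:,2]<.15)
    H=P[q]; col=rgb[q]
    # plane RANSAC
    rng=np.random.default_rng(0); best=None
    for _ in range(500):
        a=H[rng.choice(len(H),3,False)]; n=np.cross(a[1]-a[0],a[2]-a[0]); n/=np.linalg.norm(n)+1e-12
        k=abs((H-a[0])@n)<.0015
        if best is None or k.sum()>best.sum(): best=k
    F=H[best]; cen=F.mean(0); n=np.linalg.svd(F-cen)[2][2]; n*=np.sign(n[2])
    e,_,ang=cv2.minAreaRect((F[:,:2]*1000).astype(np.float32)); 
    print("head n",n,"tilt",np.arccos(n[2]),"downhill az deg",np.degrees(np.arctan2(n[1],n[0])),len(F),cen,e,np.percentile(F,[1,99],axis=0).tolist())
    # lamp
    for nm,(x,y) in dict(large=(.49,-.11)).items():
        near=np.hypot(P[:,0]-x,P[:,1]-y)<.06
        for z0,z1,rad in((.062,.086,.0165),(.094,.113,.013),(.006,.018,.04)):
            k=near&(P[:,2]>z0)&(P[:,2]<z1)
            if k.sum()>20:
                s=circ(P[k],rad); print(nm,z0,k.sum(),s.x,np.median(abs(s.fun)))
        print("top",np.percentile(P[near][:,2],99))
    # dial
    near=np.hypot(P[:,0]-.49,P[:,1]-.25)<.06
    k=near&(P[:,2]>.079)&(P[:,2]<.095); B=P[k]; print("bar",k.sum(),cv2.minAreaRect((B[:,:2]*1000).astype(np.float32)),np.median(B[:,2]))
    k=near&(P[:,2]>.0575)&(P[:,2]<.066); print("disc",cv2.minEnclosingCircle((P[k][:,:2]*1000).astype(np.float32)))
    k=near&(P[:,2]>.048)&(P[:,2]<.056)&(rgb.min(1)>200); 
    if k.sum()>5: print("plate",k.sum(),cv2.minEnclosingCircle((P[k][:,:2]*1000).astype(np.float32)))
    k=near&(P[:,2]>.082)&(rgb.min(1)>120); print("white tip",P[k].round(4)[:40].tolist())
st,im,d=cap("scene"); cv2.imwrite("pics/dial.png",cv2.resize(im[235:310,395:485,::-1],(720,600),interpolation=cv2.INTER_CUBIC))
E
```

```text
scene meter ((504.7465515136719, 187.94168090820312), (151.9491729736328, 249.4111785888672), 15.759882926940918) 0.049567717338284745
head n [-0.33273706 -0.08603415  0.93908688] tilt 0.3508326168874372 downhill az deg -165.50282521561613 548 [0.52150463 0.12005127 0.11383492] (514.0346069335938, 120.19129943847656) [[0.4778093326152839, 0.08742680121716716, 0.09760263483699892], [0.5507591024792551, 0.14825588346277727, 0.12463573265726914]]
large 0.062 62 [ 0.48750723 -0.10657559] 0.0005929970785809799
large 0.006 148 [ 0.48810515 -0.10737014] 0.0008478448200677155
top 0.0884528677343552
bar 249 ((487.0975036621094, 250.98883056640625), (50.50487518310547, 15.444055557250977), 53.338783264160156) 0.08642339959978351
disc ((488.9242248535156, 252.21450805664062), 32.298927307128906)
plate 1449 ((485.586181640625, 250.1110382080078), 55.45060348510742)
white tip [[0.4732, 0.2299, 0.0865], [0.4697, 0.2379, 0.0862], [0.4876, 0.25, 0.0885], [0.485, 0.2513, 0.0862], [0.4892, 0.2509, 0.0881], [0.4875, 0.2522, 0.0871], [0.4863, 0.2536, 0.0869], [0.4895, 0.2516, 0.0859], [0.4895, 0.2531, 0
[... 1526 characters left out ...]
219, 14.558493614196777), 54.335296630859375) 0.08730668114078888
disc ((487.5515441894531, 245.4764862060547), 31.112335205078125)
plate 362 ((488.1117248535156, 250.13388061523438), 57.46493148803711)
white tip [[0.5008, 0.2673, 0.09], [0.5031, 0.2659, 0.0902], [0.4948, 0.2649, 0.0895], [0.4978, 0.2663, 0.0882], [0.499, 0.2608, 0.0909], [0.5031, 0.2663, 0.0871], [0.4941, 0.263, 0.0878], [0.4957, 0.2591, 0.0895], [0.4981, 0.2582, 0.0895], [0.4909, 0.2614, 0.0864], [0.4921, 0.256, 0.089], [0.4956, 0.2594, 0.0865], [0.4865, 0.2549, 0.0879], [0.4887, 0.2533, 0.0883], [0.4909, 0.2519, 0.0885], [0.4932, 0.2508, 0.0887], [0.4869, 0.247, 0.0891], [0.4733, 0.2362, 0.0892], [0.4695, 0.2316, 0.0897]]
```

View pics/dial.png

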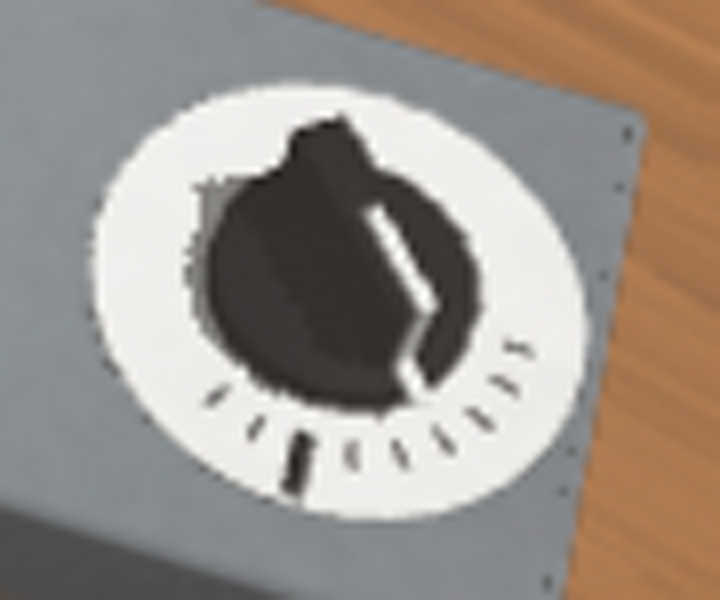

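Pointer is at about 53.5° in world and meter yaw about 15.6°, so the dial reads about +38°. The dial axis is at about (0.487, 0.2485). I'll move above it with the jaws square to the bar.

```bash
python3 -m jog '[[[0,-20,-31],[4.5,0,0]],[[0,-41,-62],[9,0,0]],[[10,-61,-93],[14,0,0]],[[20,-81,-124],[18,0,0]],[[35,-101,-155],[23,0,0]],[[50,-122,-186],[27.5,0,0]],[[65,-142,-217],[32,0,0]],[[81,-162,-248],[36.5,0,0]],[[81,-162,-248],[36.5,0,0]],[[81,-162,-248],[36.5,0,0]]]' 0.6
cat > w.py <<'E'
from m import *
# wrist camera: points in world from equidistant fisheye depth (along optical axis)
def wpts(st,d):
    p=arm.camera_params("wrist"); v,u=np.nonzero(d>0)
    x=(u-p["cx"])/p["fx"]; y=(v-p["cy"])/p["fy"]; t=np.hypot(x,y); k=np.where(t>1e-9,np.tan(t)/np.maximum(t,1e-9),1)
    ok=t<1.3; u,v,x,y,k=u[ok],v[ok],x[ok],y[ok],k[ok]; z=d[v,u]
    P=np.c_[x*k*z,-y*k*z,-z]; H=np.array(p["hand_eye"]); P=P@H[:3,:3].T+H[:3,3]
    return R.from_quat(st["orientation"]).apply(P)+st["tool_pos"],u,v
E
python3 - <<'E'
from w import *
st,im,d=cap("wrist"); save(im,"w1"); print(st["tool_pos"],R.from_quat(st["orientation"]).as_matrix().round(3).tolist(),st["grip_width"])
P,u,v=wpts(st,d); rgb=im[v,u].astype(int)
near=np.hypot(P[:,0]-.487,P[:,1]-.248)<.06
k=near&(P[:,2]>.082)&(P[:,2]<.095); print("bar",k.sum(),cv2.minAreaRect((P[k][:,:2]*1000).astype(np.float32)),np.median(P[k][:,2]))
k=near&(P[:,2]>.0575)&(P[:,2]<.07); print("disc",cv2.minEnclosingCircle((P[k][:,:2]*1000).astype(np.float32)))
m=(abs(P[:,2]-.05)<.004)&(P[:,0]>.38)&(P[:,0]<.65)&(P[:,1]>.03)&(P[:,1]<.34)
print("meter",cv2.minAreaRect((P[m][:,:2]*1000).astype(np.float32)),np.median(P[m][:,2]))
E
```

```text
time: 2.1
tool_pos: [0.4874, 0.2488, 0.1611]
orientation: [-0.631, -0.319, 0.631, -0.319]
wrist_force: [0.0, -1.0, 0.3]
grip_width: 0.601
[0.48744044 0.2487636  0.16111127] [[-0.0, 0.806, -0.592], [-0.001, -0.592, -0.806], [-1.0, 0.0, 0.001]] 0.6012434005952596
bar 1362 ((485.90545654296875, 252.29754638671875), (49.95256423950195, 13.658713340759277), 53.95521545410156) 0.08919662223583945
disc ((486.86553955078125, 253.95799255371094), 32.471500396728516)
meter ((503.2388610839844, 189.6366729736328), (150.75392150878906, 249.81143188476562), 15.537196159362793) 0.05199683331442452
```

View pics/w1.png

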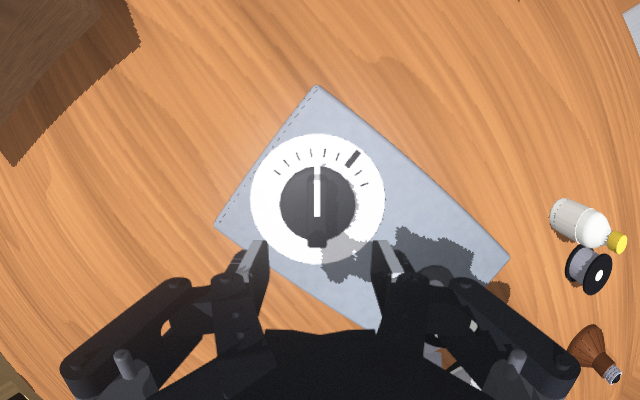

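```bash
python3 -m jog '[[[30,-2,-1],[0,0,0]],[[55,-2,-1],[0,0,0]],[[73,-2,-1],[0,0,0]],[[82,-2,-1],[0,0,0]],[[82,-2,-1],[0,0,0]]]' 0.6; python3 -m jog '[[[0,0,0],[0,0,0]],[[0,0,0],[0,0,0]],[[0,0,0],[0,0,0]],[[0,0,0],[0,0,0]],[[0,0,0],[0,0,0]],[[0,0,0],[0,0,0]],[[0,0,0],[0,0,0]],[[0,0,0],[0,0,0]]]' 0.0
```

```text
time: 2.65
tool_pos: [0.4874, 0.2485, 0.0787]
orientation: [-0.631, -0.317, 0.632, -0.318]
wrist_force: [0.7, 0.3, -0.6]
grip_width: 0.601
time: 3.45
tool_pos: [0.4868, 0.2513, 0.0808]
orientation: [0.632, 0.319, -0.631, 0.318]
wrist_force: [-2.8, 0.7, 5.3]
grip_width: 0.15
```

```bash
python3 -m jog '[[[-1,0,0],[6,0,0]],[[-1,0,0],[12,0,0]],[[-1,0,0],[18,0,0]],[[-1,0,0],[24,0,0]],[[-1,0,0],[30,0,0]],[[-1,0,0],[34,0,0]],[[-1,0,0],[38,0,0]],[[-1,0,0],[38,0,0]],[[-1,0,0],[38,0,0]]]' 0.0
python3 -m jog '[[[0,0,0],[0,0,0]],[[0,0,0],[0,0,0]],[[0,0,0],[0,0,0]],[[0,0,0],[0,0,0]]]' 0.6
python3 -m jog '[[[-20,0,0],[0,0,0]],[[-50,0,0],[0,0,0]],[[-82,0,0],[0,0,0]],[[-82,0,0],[0,0,0]],[[-82,0,0],[0,0,0]]]'
cat > dialcheck.py <<'E'
from w import *
st,im,d=cap("wrist"); P,u,v=wpts(st,d); rgb=im[v,u].astype(int)
near=np.hypot(P[:,0]-.487,P[:,1]-.250)<.062
k=near&(P[:,2]>.082)&(P[:,2]<.095); B=P[k]; r=cv2.minAreaRect((B[:,:2]*1000).astype(np.float32)); print("bar",r)
k=near&(P[:,2]>.048)&(P[:,2]<.056)&(rgb.max(1)>190); c,_=cv2.minEnclosingCircle((P[k][:,:2]*1000).astype(np.float32)); c=np.array(c)/1000
bc=np.array(r[0])/1000; w=B[rgb[near&(P[:,2]>.082)&(P[:,2]<.095)].min(1)>150]
e=(w[:,:2]-bc); far=np.hypot(*e.T)>.01; print("pointer",np.degrees(np.arctan2(*e[far].mean(0)[::-1])),"plate centre",c,"bar centre",bc)
q=P[:,:2]-bc; rr=np.hypot(*q.T); a=np.degrees(np.arctan2(q[:,1],q[:,0]))
k=(rr>.036)&(rr<.055)&(abs(P[:,2]-.052)<.004)&(rgb.max(1)<100)&(abs(a-15)<10); print("zero mark",k.sum(),a[k].mean(),rr[k].min(),rr[k].max(),a[k].std())
m=(abs(P[:,2]-.052)<.004)&(P[:,0]>.38)&(P[:,0]<.65)&(P[:,1]>.03)&(P[:,1]<.34)
print("meter",cv2.minAreaRect((P[m][:,:2]*1000).astype(np.float32)))
y0,x0=int(np.median(v[near]))-70,int(np.median(u[near]))-80
cv2.imwrite("pics/w2.png",cv2.resize(im[max(y0,0):y0+140,x0:x0+160,::-1],None,fx=4,fy=4,interpolation=cv2.INTER_CUBIC))
E
python3 dialcheck.py
```

```text
time: 4.35
tool_pos: [0.487, 0.2509, 0.0809]
orientation: [0.701, 0.096, -0.7, 0.096]
wrist_force: [-1.1, 2.1, 0.2]
grip_width: 0.148
time: 4.75
tool_pos: [0.4873, 0.2497, 0.0804]
orientation: [0.701, 0.095, -0.701, 0.095]
wrist_force: [-0.3, -0.6, 0.4]
grip_width: 0.602
time: 5.25
tool_pos: [0.4874, 0.2501, 0.163]
orientation: [0.701, 0.096, -0.7, 0.095]
wrist_force: [-0.3, 0.4, -0.4]
grip_width: 0.597
bar ((486.20135498046875, 251.8198699951172), (50.434349060058594, 13.982134819030762), 15.82346248626709)
pointer 15.661911474163954 plate centre [0.48699805 0.24999783] bar centre [0.48620135 0.25181987]dialcheck.py:9: RuntimeWarning: Mean of empty slice.
  k=(rr>.036)&(rr<.055)&(abs(P[:,2]-.052)<.004)&(rgb.max(1)<100)&(abs(a-15)<10); print("zero mark",k.sum(),a[k].mean(),rr[k].min(),rr[k].max(),a[k].std())
  ret = ret.dtype.type(ret / rcount)
Traceback (most recent call last):
  File "dialcheck.py", line 9, in <module>
    k=(rr>.036)&(rr<.055)&(abs(P[:,2]-.052)<.004)&(rgb.max(1)<100)&(abs(a-15)<10); print("zero mark",k.sum(),a[k].mean(),rr[k].min(),rr[k].max(),a[k].std())
                                                                                                                         ~~~~~~~~~^^
ValueError: zero-size array to reduction operation minimum which has no identity
```

```bash
sed -i 's/rgb.max(1)<100/rgb.max(1)<170/; s/a\[k\].mean(),rr\[k\].min(),rr\[k\].max(),a\[k\].std()/np.median(a[k])/' dialcheck.py; python3 dialcheck.py
python3 -m jog '[[[-20,20,0],[0,0,0]],[[-47,45,0],[0,0,0]],[[-47,75,0],[0,0,0]],[[-47,105,0],[0,0,0]],[[-47,130,0],[0,0,0]],[[-47,130,0],[0,0,0]],[[-47,130,0],[0,0,0]]]' 1.0
python3 - <<'E'
from w import *
st,im,d=cap("wrist"); P,u,v=wpts(st,d); rgb=im[v,u].astype(int); save(im,"w3"); print(st["tool_pos"])
q=(np.hypot(P[:,0]-.52,P[:,1]-.122)<.055)&(P[:,2]>.09)&(P[:,2]<.15)
H=P[q]; rng=np.random.default_rng(0); best=None
for _ in range(800):
    a=H[rng.choice(len(H),3,False)]; n=np.cross(a[1]-a[0],a[2]-a[0]); n/=np.linalg.norm(n)+1e-12
    k=abs((H-a[0])@n)<.0012
    if best is None or k.sum()>best.sum(): best=k
F=H[best]; cen=F.mean(0); n=np.linalg.svd(F-cen)[2][2]; n*=np.sign(n[2])
print("n",n,"tilt",np.arccos(n[2]),"az",np.degrees(np.arctan2(n[1],n[0])),len(F))
# in-plane coords, keep largest blob, enclosing circle
ex=np.array([-n[2]*0-0,0,0]); ey=np.cross(n,[n[0],n[1],0]); ey/=np.linalg.norm(ey); ex=np.cross(ey,n)
Q=np.c_[(F-cen)@ex,(F-cen)@ey]*1000
g=np.zeros((140,140),np.uint8); 
for x,y in Q: 
    if abs(x)<69 and abs(y)<69: g[int(round(y))+70,int(round(x))+70]=255
g=cv2.morphologyEx(g,cv2.MORPH_CLOSE,np.ones((3,3))); g=cv2.morphologyEx(g,cv2.MORPH_OPEN,np.ones((7,7)))
nl,lab,s,c=cv2.connectedComponentsWithStats(g); b=1+np.argmax(s[1:,4]); print("blob",s[b],c[b]-70)
cc,rad=cv2.minEnclosingCircle(np.argwhere(lab==b)[:,::-1].astype(np.float32)); cc=np.array(cc)-70; print("circle",cc,rad)
for nm,o in(("circ",cc),("centroid",c[b]-70)): print(nm,cen+(ex*o[0]+ey*o[1])/1000)
cv2.imwrite("pics/head.png",np.hstack([cv2.resize(im[60:340,160:480,::-1],(640,560)),]))
E
```

```text
bar ((486.3817443847656, 251.84654235839844), (50.0749626159668, 14.199938774108887), 15.946910858154297)
pointer 15.040044581508047 plate centre [0.48699823 0.24999944] bar centre [0.48638174 0.25184654]
zero mark 96 15.617675459886593
meter ((503.8754577636719, 189.7132110595703), (149.11624145507812, 249.6602783203125), 15.636188507080078)
time: 6.05
tool_pos: [0.5211, 0.1244, 0.2082]
orientation: [-0.7, -0.095, 0.701, -0.095]
wrist_force: [-0.4, 0.9, 0.3]
grip_width: 0.998
[0.52111651 0.12442789 0.2081819 ]
n [-0.32896835 -0.09545566  0.93950415] tilt 0.349616491249384 az -163.81903090245487 3892
blob [  41   41   59   59 2790] [-0.14336918 -0.01684588]
circle [0.07653046 0.27353668] 30.50189781188965
circ [0.52253042 0.12137792 0.11694661]
centroid [0.52264791 0.12171437 0.11702194]
```

View pics/head.png

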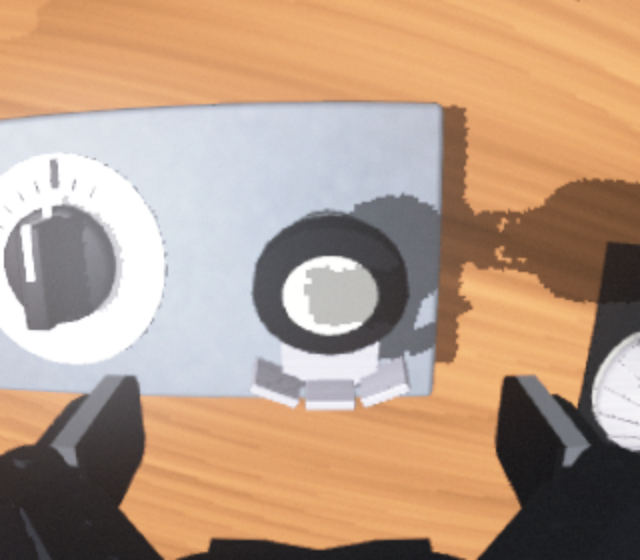

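View pics/w2.png

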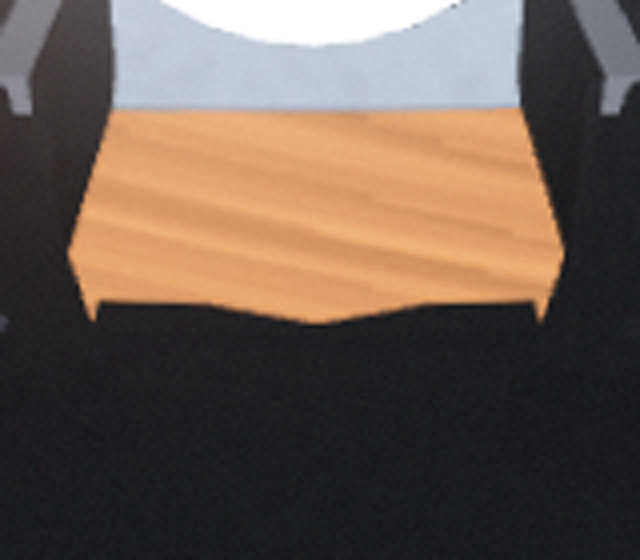

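The dial is on zero: the pointer tip sits under the long line in head.png, bar 15.9° against mark 15.6°. Head centre is about (0.523, 0.121, 0.115), sloping 0.35 rad, with the ledge at the bottom of the picture. Now I'll move above the large grey lamp.

```bash
python3 -m jog '[[[0,24,10],[0,0,0]],[[0,50,22],[0,0,0]],[[0,78,34],[0,0,0]],[[0,106,46],[0,0,0]],[[0,134,58],[0,0,0]],[[0,162,70],[0,0,0]],[[0,190,82],[0,0,0]],[[0,215,93],[0,0,0]],[[0,215,93],[0,0,0]],[[0,215,93],[0,0,0]]]' 1.0
cat > lamp.py <<'E'
from w import *
st,im,d=cap("wrist"); P,u,v=wpts(st,d); save(im,"w4"); print(st["tool_pos"])
M=R.from_quat(st["orientation"]).as_matrix(); print(M.round(3).tolist())
near=np.hypot(P[:,0]-.488,P[:,1]+.107)<.055
for z0,z1,r in((.064,.085,.0165),(.096,.113,.013),(.008,.018,.04)):
    k=near&(P[:,2]>z0)&(P[:,2]<z1)
    if k.sum()>30: s=circ(P[k],r); print(z0,k.sum(),s.x,np.median(abs(s.fun)))
k=near&(P[:,2]>.113)&(P[:,2]<.125); print("top",k.sum(),np.median(P[k],0),cv2.minEnclosingCircle((P[k][:,:2]*1000).astype(np.float32)))
E
python3 lamp.py
```

```text
time: 7.1
tool_pos: [0.4897, -0.1061, 0.209]
orientation: [-0.7, -0.096, 0.701, -0.095]
wrist_force: [0.1, 1.0, 0.8]
grip_width: 0.998
[ 0.48968727 -0.10607673  0.20895287]
[[-0.0, 0.268, -0.963], [0.001, -0.963, -0.268], [-1.0, -0.001, 0.0]]
0.064 140 [ 0.48707106 -0.10560552] 0.00023302694288254364
0.096 440 [ 0.48738287 -0.10540193] 0.0007306766644687634
top 614 [ 0.48820811 -0.10512425  0.11499207] ((487.8055725097656, -105.57283020019531), 13.252254486083984)
```

View pics/w4.png

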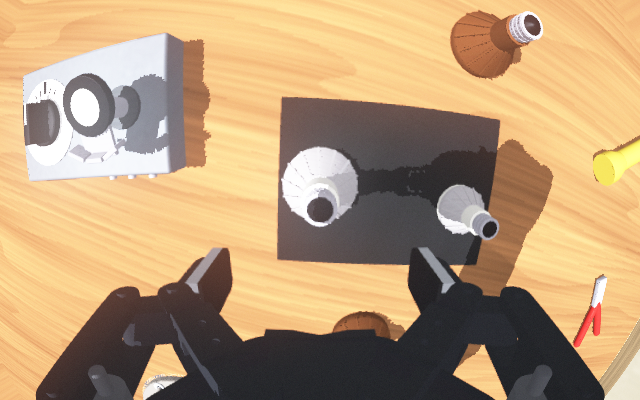

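The grey lamp is at px (320,185), the small one at (465,210), and the jaws straddle nothing else. Descend and grip the neck.

```bash
python3 -m jog '[[[25,0,1],[0,0,0]],[[55,0,1],[0,0,0]],[[85,0,1],[0,0,0]],[[112,0,1],[0,0,0]],[[130,0,1],[0,0,0]],[[140,0,1],[0,0,0]],[[140,0,1],[0,0,0]],[[140,0,1],[0,0,0]]]' 1.0
python3 -m jog '[[[0,0,0],[0,0,0]],[[0,0,0],[0,0,0]],[[0,0,0],[0,0,0]],[[0,0,0],[0,0,0]],[[0,0,0],[0,0,0]],[[0,0,0],[0,0,0]],[[0,0,0],[0,0,0]],[[0,0,0],[0,0,0]]]' 0.0
```

```text
time: 7.95
tool_pos: [0.4894, -0.1069, 0.0698]
orientation: [0.701, 0.096, -0.7, 0.096]
wrist_force: [-0.2, -0.2, 0.6]
grip_width: 1.0
time: 8.75
tool_pos: [0.489, -0.1075, 0.0699]
orientation: [0.701, 0.095, -0.7, 0.095]
wrist_force: [-1.0, 1.0, 5.7]
grip_width: 0.37
```

```bash
python3 -m jog '[[[-10,0,0],[0,0,0]],[[-30,0,0],[0,0,0]],[[-60,0,0],[0,0,0]],[[-90,-8,-2],[0,0,0]],[[-115,-22,-6],[2,0,0]],[[-130,-40,-12],[0,4,0]],[[-140,-60,-18],[0,8,0]],[[-145,-82,-24],[0,12,0]],[[-145,-104,-30],[0,16,0]],[[-145,-125,-36],[0,20.05,0]]]' 0.0
python3 - <<'E'
from m import *
st=arm.state(); print(st["tool_pos"],st["grip_width"],st["wrist_force"]); M=R.from_quat(st["orientation"]).as_matrix(); print(M.round(3).tolist())
E
```

```text
time: 9.75
tool_pos: [0.4893, 0.0232, 0.2146]
orientation: [0.813, 0.111, -0.567, 0.077]
wrist_force: [-0.3, -0.4, -2.2]
grip_width: 0.369
[0.48925965 0.02317737 0.21461554] 0.3692917457153394 [-0.29346997 -0.43339605 -2.18872416]
[[0.333, 0.267, -0.904], [0.093, -0.964, -0.251], [-0.938, -0.0, -0.345]]
```

```bash
python3 -m jog '[[[2,-17,-4],[0,0,0]],[[6,-34,-8],[0,0,0]],[[10,-52,-12],[0,0,0]],[[14,-70,-16],[0,0,0]],[[18,-86,-20],[0,0,0]],[[18,-86,-20],[0,0,0]],[[18,-86,-20],[0,0,0]],[[18,-86,-20],[0,0,0]]]' 0.0
cat > held.py <<'E'
from w import *
import sys
HEAD=np.array([.5231,.1207,.115]); n=np.array([-.3303,-.0922,.9394]); clr=float(sys.argv[1])
st=arm.state(); M=R.from_quat(st["orientation"]).as_matrix(); print(st["tool_pos"],M[:,0].round(3),"tool-axes move to head", ((HEAD+n*.0659-st["tool_pos"])@M*1000).round(1))
ex=np.cross([0,1,0],n);ex/=np.linalg.norm(ex);ey=np.cross(n,ex); c0=HEAD+n*clr
for c in("scene","side"):
    s,im,d=cap(c); P,u,v=pts(c,d); save(im,c+"h")
    Q=P-c0; h=Q@n; xy=np.c_[Q@ex,Q@ey]
    # fit face circle centre (rim 0-16mm, r 40) and neck/cap free axis tilt: model centre + slope*h
    prof=lambda h:np.where(h<.016,.040,np.where(h<.052,.040-(h-.016)*(.0235/.036),np.where(h<.086,.0165,.013)))
    k=(np.hypot(*xy.T)<.05)&(h>.002)&(h<.05)
    f=lambda p:np.hypot(xy[k,0]-p[0]-p[2]*h[k],xy[k,1]-p[1]-p[3]*h[k])-prof(h[k]-p[4])
    r=least_squares(f,[0,0,0,0,0],loss="soft_l1",f_scale=.002)
    print(c,k.sum(),"face offset mm",((ex*r.x[0]+ey*r.x[1])@M*1000).round(1),"world",((ex*r.x[0]+ey*r.x[1])*1000).round(1),"axis tilt deg",np.degrees(r.x[2:4]).round(1),"h",r.x[4]*1000,np.median(abs(r.fun))*1000)
E
python3 held.py .03
python3 -c "
import cv2,numpy as np
a=cv2.imread('pics/sceneh.png')[120:320,290:490];b=cv2.imread('pics/sideh.png')[50:250,210:410]
cv2.imwrite('pics/held.png',cv2.resize(np.hstack([a,b]),(800,400),interpolation=cv2.INTER_CUBIC))"
```

```text
time: 10.55
tool_pos: [0.4907, 0.1108, 0.2041]
orientation: [0.812, 0.11, -0.568, 0.077]
wrist_force: [-0.3, -0.2, -1.7]
grip_width: 0.371
[0.49073914 0.11077839 0.20414136] [ 0.33   0.091 -0.94 ] tool-axes move to head [29.4 -0.9 -1.2]
scene 1380 face offset mm [0.  1.1 2.8] world [-2.3 -1.8 -1. ] axis tilt deg [ 1. -0.] h -0.7039195091935414 0.8718272769536982
side 799 face offset mm [0.  2.2 0.4] world [ 0.3 -2.3 -0.1] axis tilt deg [ 0.2 -1.2] h 0.552875421330566 1.0227602602297103
```

View pics/held.png

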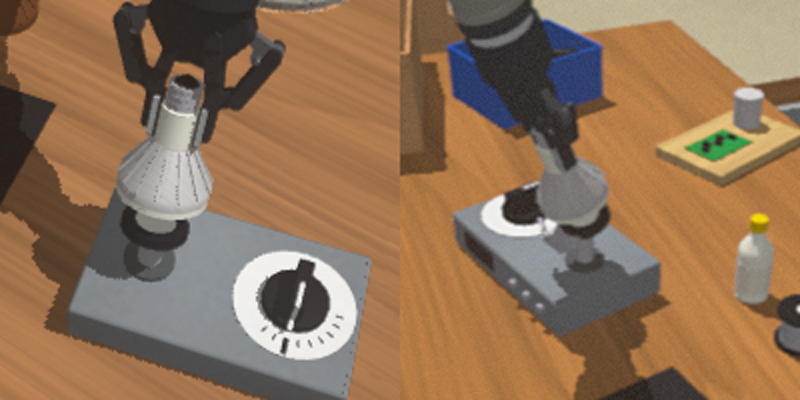

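The lamp is held square over the head, and the dial still points to zero. Lower along the normal in small steps.

```bash
python3 -m jog '[[[5,-1.5,-1.5],[0,0,0]],[[11,-1.5,-1.5],[0,0,0]],[[17,-1.5,-1.5],[0,0,0]],[[21,-1.5,-1.5],[0,0,0]],[[24,-1.5,-1.5],[0,0,0]],[[25,-1.5,-1.5],[0,0,0]],[[25,-1.5,-1.5],[0,0,0]]]' 0.0
python3 -m jog '[[[0.5,0,0],[0,0,0]],[[1,0,0],[0,0,0]],[[1.5,0,0],[0,0,0]],[[2,0,0],[0,0,0]],[[2,0,0],[0,0,0]]]' 0.0
python3 held.py .0025
```

```text
time: 11.35
tool_pos: [0.5002, 0.1161, 0.1811]
orientation: [0.812, 0.11, -0.568, 0.077]
wrist_force: [0.4, 0.7, -1.5]
grip_width: 0.367
time: 11.85
tool_pos: [0.5008, 0.1163, 0.1794]
orientation: [0.812, 0.111, -0.568, 0.077]
wrist_force: [0.0, -0.1, -1.9]
grip_width: 0.366
[0.50084015 0.11632421 0.17938854] [ 0.33   0.092 -0.939] tool-axes move to head [2.3 1.8 0.8]
scene 1338 face offset mm [-0.  -1.4  0.7] world [-1.   1.2 -0.3] axis tilt deg [0.8 0.2] h -0.15328801144795365 0.8706023056388716
side 787 face offset mm [-0.  -0.6 -0.6] world [0.4 0.7 0.2] axis tilt deg [ 1.8 -0.8] h 0.996717682389861 1.219410671890693
```

```bash
python3 -m jog '[[[0.3,0.5,0],[0,0,0]],[[0.6,1,0],[0,0,0]],[[0.9,1,0],[0,0,0]],[[1.2,1,0],[0,0,0]],[[1.2,1,0],[0,0,0]]]' 0.0
python3 -m jog '[[[0.3,0,0],[0,0,0]],[[0.6,0,0],[0,0,0]],[[0.9,0,0],[0,0,0]],[[0.9,0,0],[0,0,0]]]' 0.0
python3 -m jog '[[[0.3,0,0],[0,0,0]],[[0.6,0,0],[0,0,0]],[[0.6,0,0],[0,0,0]]]' 0.0
```

```text
time: 12.45
tool_pos: [0.5015, 0.1155, 0.1782]
orientation: [0.812, 0.111, -0.568, 0.077]
wrist_force: [0.3, -0.1, -1.2]
grip_width: 0.367
time: 12.85
tool_pos: [0.5018, 0.1156, 0.1774]
orientation: [0.812, 0.111, -0.568, 0.077]
wrist_force: [-1.0, -0.1, -1.5]
grip_width: 0.369
time: 13.15
tool_pos: [0.5019, 0.1156, 0.1773]
orientation: [0.812, 0.111, -0.568, 0.077]
wrist_force: [-5.1, -1.1, 4.8]
grip_width: 0.37
```

Contact felt (about 7 N). Release, then check before retreating.

```bash
python3 -m jog '[[[0,0,0],[0,0,0]],[[0,0,0],[0,0,0]],[[0,0,0],[0,0,0]],[[0,0,0],[0,0,0]],[[0,0,0],[0,0,0]]]' 0.65
python3 held.py 0
python3 -m jog '[[[-5,0,0],[0,0,0]],[[-15,0,0],[0,0,0]],[[-35,0,0],[0,0,0]],[[-60,0,0],[0,0,0]],[[-90,0,0],[0,0,0]],[[-130,0,0],[0,0,0]],[[-160,0,0],[0,0,0]],[[-160,0,0],[0,0,0]],[[-160,0,0],[0,0,0]]]' 0.65
python3 held.py 0
python3 -c "
import cv2,numpy as np
a=cv2.imread('pics/sceneh.png')[180:340,310:490];b=cv2.imread('pics/sideh.png')[80:240,210:390]
cv2.imwrite('pics/end.png',cv2.resize(np.hstack([a,b]),(800,356),interpolation=cv2.INTER_CUBIC))"
```

```text
time: 13.65
tool_pos: [0.5021, 0.1157, 0.1769]
orientation: [0.812, 0.111, -0.568, 0.077]
wrist_force: [0.4, -0.9, 0.1]
grip_width: 0.651
[0.50214188 0.11569056 0.17689377] [ 0.331  0.092 -0.939] tool-axes move to head [-0.4  0.8  1. ]
scene 1339 face offset mm [-0.  -0.4  1.3] world [-1.2  0.1 -0.4] axis tilt deg [1.  0.6] h -0.049926192172039335 0.8732266141440493
side 769 face offset mm [0.  0.4 0.3] world [-0.2 -0.4 -0.1] axis tilt deg [ 2.4 -0.7] h 0.8970216488644533 1.2037380104238173
time: 14.65
tool_pos: [0.4491, 0.1009, 0.3284]
orientation: [0.813, 0.111, -0.567, 0.077]
wrist_force: [-0.4, 0.1, 0.2]
grip_width: 0.647
[0.44911318 0.10089334 0.32840229] [ 0.333  0.093 -0.939] tool-axes move to head [160.8   0.8   1.6]
scene 1335 face offset mm [-0.  -0.6  1. ] world [-1.1  0.3 -0.4] axis tilt deg [0.6 0. ] h -0.030401298232953337 0.8983514037516627
side 799 face offset mm [ 0.   0.4 -0. ] world [ 0.1 -0.4  0. ] axis tilt deg [ 1.8 -0. ] h 0.9172405323074088 1.1938728289235152
```

View pics/end.png

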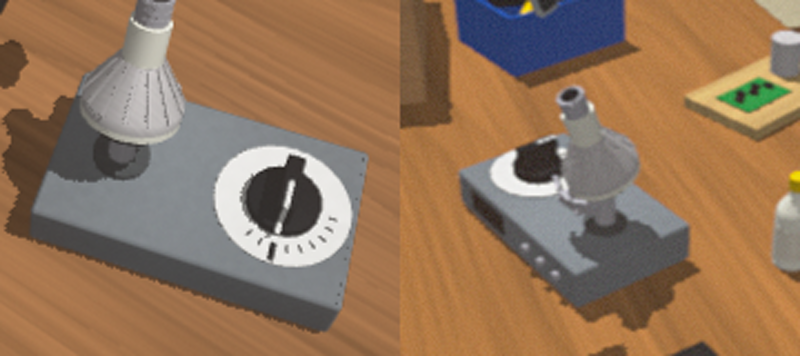

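The lamp stands flat on the head and centred to about 1 mm, the pointer is on the long line, and the gripper is clear. I'll check for creep, then hand in.

```bash
python3 -m jog '[[[0,0,0],[0,0,0]],[[0,0,0],[0,0,0]],[[0,0,0],[0,0,0]],[[0,0,0],[0,0,0]],[[0,0,0],[0,0,0]],[[0,0,0],[0,0,0]],[[0,0,0],[0,0,0]],[[0,0,0],[0,0,0]],[[0,0,0],[0,0,0]],[[0,0,0],[0,0,0]]]'; python3 held.py 0; python3 -c "
from rig import arm
print(arm.close_job())"
```

```text
time: 15.75
tool_pos: [0.4491, 0.101, 0.3272]
orientation: [0.812, 0.111, -0.568, 0.077]
wrist_force: [-0.0, -0.1, -0.7]
grip_width: 0.651
[0.44913358 0.10095806 0.32718152] [ 0.33   0.092 -0.939] tool-axes move to head [159.7   0.8   0.9]
scene 1342 face offset mm [-0.  -0.5  1. ] world [-1.1  0.2 -0.4] axis tilt deg [0.1 0.1] h 0.157107301355659 0.8495826668902269
side 799 face offset mm [0.  0.8 0.3] world [-0.  -0.8 -0.1] axis tilt deg [2.5 0.4] h 1.0149694284381612 1.058445995062357
the job is handed in; nothing more can be done
None
```

I zeroed the dial first and let go of it. Then I took the larger grey lamp by its neck, lowered it square onto the sloping head until contact at about 7 N, and released it. The job was handed in at about 16 s; no verdict was reported.

**Dial:** the bar read 15.9° in the wrist camera and the zero mark 15.6°. A separate pointer fit in the same picture gave 15.0°. The later pictures still show the pointer on the long line.

**Lamp:** it is centred within about 1 mm and shows no clear creep over the last second. The scene camera fits it flat to about 0.1°. The noisier side camera suggested up to 2.5° of tilt and a face about 1 mm high, which I put down to calibration error. I could not see the lamp's clearance to the ledge directly; it follows from the centring.

**The rest:** I did not touch the smaller lamp, the glue bottle or the spool. The gripper stood well clear at the end.

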